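# Sticker two carving blanks for drying

## Task

The carving blank on the drying stand has one spacer stick laid across one end. Lay the spare spacer stick across its bare end in the same way, about as far from the middle as the first and parallel to it. Then gently lay the other long blank, pattern side up, on the two sticks, centred over and in line with the blank below so that it rests level and clear of it; leave the first stick, the lower blank and everything else where they are.

Things in the scene. Friction and masses are not known exactly. Their poses are not given: they have to be found in the camera images.
- stand: Low drying stand, fixed to the table: a dark steel base 200 x 110 x 10 mm with two pale wooden cross bearers, 26 mm high in all. Origin: centre of the underside, on the table (z = 0); x along its length, y across, z up. May stand at any yaw. The lower blank lies on it.
- lower_blank: Lower carving blank, loose on the stand, reddish wood with a white paper scroll pattern on top: 180 (x) x 80 (y) x 30 (z) mm, about 0.3 kg. Origin: centre of its underside (26 mm above the table); x along its length, z up. The laid stick lies across its +x end, its -x end is bare.
- laid_stick: Spacer stick already lying across the lower blank's +x end, 50 to 65 mm from its middle, square to the blank: pale wood, 110 x 16 x 16 mm, about 20 g, loose. Origin: centre of the stick (its middle, 8 mm above the blank's top face); x along the stick.
- spare_stick: Spare spacer stick, the same as the laid one: pale wood, 110 x 16 x 16 mm, about 20 g, lying on the table between the stand and the upper blank. Origin: centre of the stick, 8 mm above the table; x along the stick.
- upper_blank: Upper carving blank, lying flat on the table on the other side from the stand: reddish wood with a white paper scroll pattern on top, 170 (x) x 58 (y) x 28 (z) mm, about 0.2 kg, loose. Origin: centre of its underside; x along its length, z up (pattern side). Same either way round.
- square_block: Dark wooden printing block with a white pattern, 66 x 60 x 34 mm, beyond the spare stick. Origin: centre of the underside. A bystander: not to be moved.
- thick_block: Wooden block with a white pattern, 100 x 70 x 45 mm, at the far side of the table. Origin: centre of the underside. A bystander: not to be moved.
- ribbed_pot: Pale ribbed round pot, 72 mm across and 92 mm high, at the far side of the table. Origin: centre of the underside. A bystander: not to be moved.
- carved_spray: Pale carved blossom spray, about 140 x 50 x 18 mm, at the far side. Origin: its middle, on the table. A bystander: not to be moved.
- scissors: Scissors with green handles, about 155 x 75 x 10 mm, at the near right. Origin: near the pivot, on the table. A bystander: not to be moved.
- screwdriver: Screwdriver with a red handle, about 200 mm long and 30 mm high, at the near left. Origin: near its middle, on the table. A bystander: not to be moved.
Things that resemble listed ones, but are neither listed nor needed, are in the scene too. What is shaped like the upper_blank but purple or red is not meant.

How it is judged:
By the outcome, as a careful person would: the job done as asked, in the order asked, and still so for the second after the job is handed in, with the robot touching nothing.
It also fails if it takes over 64 s, if anything falls off the work surface, if the arm or the gripper's body presses on something with over 40 N, if the wrist force passes 120 N, or if a joint passes its speed limit or range.

## Robot

A 6-joint arm with a two-finger parallel gripper is mounted at the origin on the work surface. World frame = base frame: x ahead of the robot, y to its left, z up, the work surface at z = 0. Lengths are in m, angles in rad, forces in N, time in s.
With the tool pointing down it reaches from about 0.225 to 0.875 m from the base axis. Payload 3.4 kg.
Tool frame: the origin (TCP) lies midway between the tips of the shut fingers; the grasp point (between the pads) lies 19 mm behind it (manip.grip_point_offset is the distance from the TCP to the grasp point, in m); z points along the fingers, y is the line along which they close (so a half turn about z gives the same grasp; the last joint's range is limited). The gripper opens to 85 mm and grips with 20 to 120 N. Pads are 22 mm wide; open, the fingers measure 114 mm over their backs; the gripper's body (76 mm by 85 mm) begins 54 mm behind the grasp point. The pads swing forward as they close: fully open they stand 13 mm farther back than shut.
Start: joints at [1.128, 0.276, 1.505, -0, 1.361, -0.121], TCP at [0.182, 0.546, 0.231] pointing down, gripper open.
Joint ranges: [-2.89, 2.89], [-0.75, 2.08], [0.22, 2.7], [-1.18, 4.32], [0.11, 2.71], [-2.7, 2.7]. Speed limits (rad/s): [2.57, 2.57, 3.14, 3.14, 3.14, 3.14].

## Interface

Orientations are given as a unit quaternion [w, x, y, z].
In Python, from rig import manip gives the robot as it stands.
- The arm moves only by the shell command python3 -m handwheel 'ROWS' [FORCE]. ROWS is JSON, a list of rows, each an object with "translation": the shift along the tool's x, y, z in m, a list of three; "angular": the turn, a rotation vector about the tool's x, y, z in degrees, a list of three; "hand": the closure, from 0 (fully open) to 1 (shut). A call has 1 to 10 rows; each row shifts and turns the commanded pose from where the row before left it, along the tool's axes as they then stand; what a row does not reach is not made up. A row lasts 1/12 s, in which the tool goes at most 41.7 mm and 7.16 degrees, less where a joint would pass 70% of its speed; a pose out of reach is approached as far as the arm can. A call with a gripper value outside its range is refused whole. The fingers move at their own pace and stop on an object; FORCE is the grip in N (left out, the last holds). Time passes only in rows, so rows that do not move let the fingers close. It gives the time, the measured TCP pose, the force, the opening and the grip force at its end, in the units of the state.
- manip.get_state(): the state, without advancing time (a new reading comes with each control period).
- manip.get_image(name): name is "scene" or "top"; returns the picture (420x560x3 uint8, red, green, blue); there is no depth.
- manip.camera_info(name): a dict with "camera_matrix" (3x3 intrinsics, pixels), "eye" and "orientation" of the camera in the world. Camera axes: x right, y down, z forward; pixel columns grow to the right and rows downward; lengths in m; the calibration is good to about 2 mm. A picture is of the moment at which its call begins. camera_info takes no time and is no camera call.
- manip.sign_off(): hands the job in; it is judged then, once.
The state is a dict: "clock": time; "qpos": joint angles; "qd": joint speeds; "effort": joint torques, N m; "position": TCP position; "ee_rot": TCP orientation; "contact_force": force on the tool from outside, world axes, zero at the start; "moment": the same for the moment, N m; "width": finger opening in m; "gripper_force": force on a finger pad.
Only numpy, scipy, OpenCV 4.12 (cv2) and the standard library are available. Lean on these libraries where they do the work, as an engineer would, in place of code of your own. Each camera call takes 0.05 s, during which the arm holds its last target. There are 200 camera calls.

## Working session

There is one attempt and no reset: what is moved stays moved. The work goes in short steps, Python scripts to look and compute and a shell command to move; the robot and the scene stay as the last step left them, time stands still between calls to the robot, and variables do not carry over. Pictures are saved under pics/ and viewed, at most 10 in all, crops included, and the job is handed in when it is done.

```bash
mkdir -p pics
python3 - <<'E'
from rig import manip
import cv2
for n in("scene","top"):
    cv2.imwrite(f"pics/{n}0.png",manip.get_image(n)[:,:,::-1]); print(manip.camera_info(n))
print(manip.get_state(), manip.grip_point_offset)
E
```

```text
{'camera_matrix': array([[415.19752288,   0.        , 282.12077707],
       [  0.        , 415.19752288, 211.04801427],
       [  0.        ,   0.        ,   1.        ]]), 'eye': array([ 1.11457248, -0.01044701,  0.91286939]), 'orientation': array([-0.23118509,  0.70263263,  0.63981454, -0.20856221])}
{'camera_matrix': array([[446.03861069,   0.        , 278.2573848 ],
       [  0.        , 446.03861069, 212.31337062],
       [  0.        ,   0.        ,   1.        ]]), 'eye': array([0.31476229, 0.04558186, 1.44603258]), 'orientation': array([ 0.05475278, -0.69933708,  0.71064003, -0.05404185])}
{'clock': 0.1, 'qpos': array([ 1.12801813e+00,  2.76534658e-01,  1.50599238e+00, -1.77731133e-05,
        1.36071215e+00, -1.20979425e-01]), 'qd': array([ 0.00169267, -0.00200192, -0.00343909, -0.00019507,  0.00216295,
       -0.00136945]), 'effort': array([ 2.35166648e-03, -4.17698622e+01, -2.46404672e+01, -5.21977802e-05,
        5.81934932e-03,  5.68572602e-06]), 'position': array([0.18165525, 0.54505822, 0.2305302 ]), 'ee_rot': array([-2.20653791e-04,  1.60204149e-01,  9.87083559e-01, -7.93193094e-04]), 'contact_force': array([ 0.11746982,  0.68749152, -0.43757152]), 'moment': array([-0.00275101, -0.04662299,  0.03901875]), 'gripper_force': 0.0, 'width': 0.08513679514308184} 0.0187
```

View pics/top0.png

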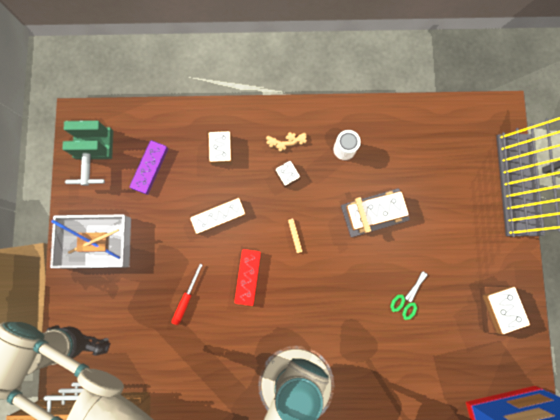

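View pics/scene0.png

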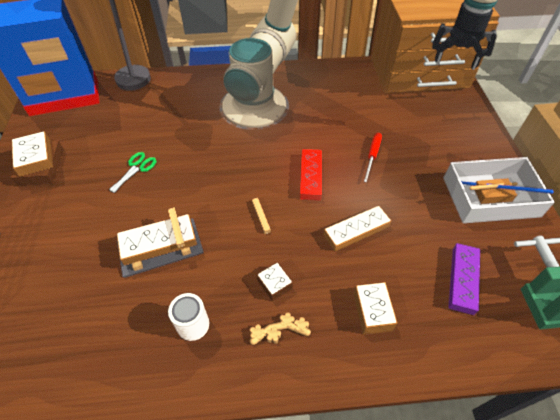

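The top view shows three things shaped like the upper blank: a purple one (148,167), a red one (247,277) and a reddish-wood one with a white pattern (218,216). The last one fits. The spare stick is at (295,236), the laid stick at (362,215), and the lower blank at (378,212). I'll confirm these with an enlarged crop and measure.

```bash
cat > h.py <<'E'
import numpy as np, cv2
from scipy.spatial.transform import Rotation as R
from rig import manip
def cam(n):
    c=manip.camera_info(n); q=c["orientation"]
    return c["camera_matrix"],c["eye"],R.from_quat([*q[1:],q[0]]).as_matrix()
def ray(n,px,z):
    K,e,M=cam(n); px=np.atleast_2d(px); d=np.c_[px,np.ones(len(px))]@np.linalg.inv(K).T@M.T
    return e+d*((z-e[2])/d[:,2])[:,None]
def proj(n,P):
    K,e,M=cam(n); c=(np.atleast_2d(P)-e)@M@K.T
    return c[:,:2]/c[:,2:]
E
python3 - <<'E'
import cv2,numpy as np
from h import *
t=cv2.imread("pics/top0.png"); s=cv2.imread("pics/scene0.png")
a=cv2.resize(t[170:270,180:420],None,fx=3.3,fy=3.3,interpolation=cv2.INTER_CUBIC)
b=cv2.resize(s[190:280,110:400],None,fx=2.73,fy=2.73,interpolation=cv2.INTER_CUBIC)
w=792
cv2.imwrite("pics/crop.png",np.vstack([a[:,:w-1],b[:,:w-1]])[:600])
print(a.shape,b.shape)
for n,u,z in(("ub",(218,216),.028),("sp",(295,236),.016),("laid",(362,215),.072),("lb",(378,212),.056)): print(n,ray("top",u,z))
E
```

```text
(330, 792, 3) (246, 792, 3)
ub [[0.52605175 0.23909472 0.028     ]]
sp [[ 0.45877348 -0.0073893   0.016     ]]
laid [[ 0.51538384 -0.21527332  0.072     ]]
lb [[ 0.52645969 -0.2691495   0.056     ]]
```

View pics/crop.png

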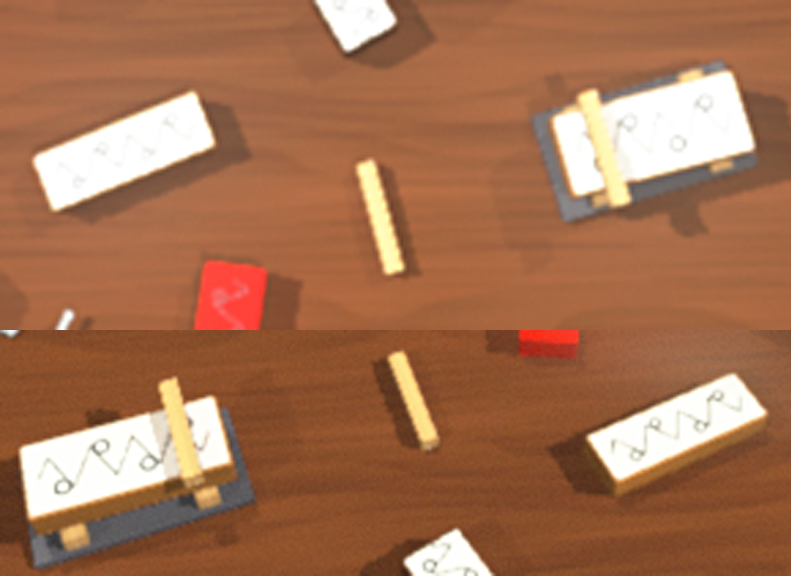

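The crop confirms the choice: the upper blank is at crop (125,150) with wooden sides and white paper, the spare stick is at (380,215), and the stand's bare end is on the right, around (720,120). Next I'll measure all of them in both cameras.

```bash
cat > meas.py <<'E'
from h import *
def meas(n,img,c,z,kind,r=45,verbose=True):
    f=6; x0,y0=int(c[0]-r),int(c[1]-r)
    I=cv2.resize(img[y0:y0+2*r,x0:x0+2*r],None,fx=f,fy=f,interpolation=cv2.INTER_CUBIC)
    h,s,v=cv2.split(cv2.cvtColor(I,cv2.COLOR_BGR2HSV))
    m=((s<75)&(v>125)) if kind=="w" else ((s>75)&(s<160)&(v>185)&(h>8)&(h<30))
    m=m.astype(np.uint8)
    if kind=="w": m=cv2.morphologyEx(m,cv2.MORPH_CLOSE,np.ones((13,13)))
    m=cv2.morphologyEx(m,cv2.MORPH_OPEN,np.ones((9,9)))
    k,l,st,_=cv2.connectedComponentsWithStats(m)
    if kind=="w": p=np.argwhere(np.isin(l,[i for i in range(1,k) if st[i,4]>400]))[:,::-1]
    else:
        i=l[f*r-12:f*r+12,f*r-12:f*r+12]; i=np.bincount(i[i>0]).argmax(); p=np.argwhere(l==i)[:,::-1]
    px=(p+.5)/f-.5+[x0,y0]
    w=ray(n,px,z)[:,:2].astype(np.float32)
    (cx,cy),(a,b),_=rc=cv2.minAreaRect(cv2.convexHull(w*1000))
    B=cv2.boxPoints(rc); e=max(B[1]-B[0],B[2]-B[1],key=np.linalg.norm)
    yaw=np.degrees(np.arctan2(e[1],e[0]))%180
    print(n,kind,"c %.1f %.1f size %.1f %.1f yaw %.1f"%(cx,cy,max(a,b),min(a,b),yaw))
E
python3 - <<'E'
from meas import *
t=cv2.imread("pics/top0.png"); s=cv2.imread("pics/scene0.png")
meas("top",t,(218,216),.028,"w",34); meas("scene",s,(357,228),.028,"w",38)
meas("top",t,(378,212),.056,"w",38); meas("scene",s,(157,240),.056,"w",46)
meas("top",t,(295,236),.016,"y",25); meas("scene",s,(261,215),.016,"y",25)
meas("top",t,(362,215),.072,"y",30); meas("scene",s,(177,231),.072,"y",30)
E
```

```text
top w c 528.5 241.8 size 170.9 59.4 yaw 111.5
scene w c 527.9 243.7 size 167.7 56.2 yaw 111.5
top w c 532.3 -258.5 size 204.0 107.8 yaw 108.6
scene w c 532.6 -265.3 size 177.8 78.1 yaw 103.6
top y c 466.0 -11.0 size 7.5 6.5 yaw 89.1
scene y c 465.1 -3.2 size 120.7 18.7 yaw 13.9
top y c 515.3 -205.0 size 112.8 24.0 yaw 13.9
scene y c 521.6 -213.5 size 121.2 20.6 yaw 14.5
```

```bash
cat > fit.py <<'E'
from h import *
from scipy.optimize import differential_evolution
def fit(imgs,x0,size,z,chan,rng=(.012,.012,6),d=1.0,cams=("top","scene")):
    L,W=size; fr=np.linspace(-.45,.45,30); o=.5*np.ones(30)
    pts=np.vstack([np.c_[fr*L,o*W],np.c_[fr*L,-o*W],np.c_[o*L,fr*W],np.c_[-o*L,fr*W]])
    nrm=np.repeat([[0,1],[0,-1],[1,0],[-1,0]],30,0)
    wt=np.r_[np.full(60,L),np.full(60,W)]
    C={n:cv2.GaussianBlur(chan(imgs[n].astype(np.float32)),(0,0),.6) for n in cams}
    def cost(p,each=False):
        c,s=np.cos(np.radians(p[2])),np.sin(np.radians(p[2])); Q=np.array([[c,s],[-s,c]])
        tot=[]
        for n in cams:
            v=[]
            for sg in(-1,1):
                P=(pts+sg*nrm*.0032*d)@Q+p[:2]
                u=proj(n,np.c_[P,np.full(len(P),z)]).astype(np.float32)
                v.append(cv2.remap(C[n],u[None,:,0],u[None,:,1],cv2.INTER_LINEAR)[0])
            tot.append(-(np.clip(v[0]-v[1],-60,60)*wt).sum()/wt.sum())
        return tot if each else sum(tot)
    b=[(a-r,a+r) for a,r in zip(x0,rng)]
    r=differential_evolution(cost,b,seed=1,tol=1e-6,maxiter=80)
    return r.x,cost(r.x,True)
blue=lambda I:I[:,:,0]
green=lambda I:I[:,:,1]
rb=lambda I:I[:,:,2]-I[:,:,0]
def show(name,*a,**k):
    for cams in(("top",),("scene",),("top","scene")):
        x,c=fit(*a,**k,cams=cams); print(name,cams,"%.1f %.1f yaw %.1f"%(x[0]*1e3,x[1]*1e3,x[2]),np.round(c,1))
E
python3 - <<'E'
from fit import *
I={n:cv2.imread(f"pics/{n}0.png") for n in("top","scene")}
show("upper",I,(.528,.243,111.5),(.17,.058),.028,blue)
show("lower",I,(.530,-.265,104),(.18,.08),.056,blue)
show("spare",I,(.463,-.007,14),(.11,.016),.016,green)
show("laid",I,(.517,-.210,14),(.11,.016),.072,rb)
show("laidg",I,(.517,-.210,14),(.11,.016),.072,green)
E
```

```text
upper ('top',) 527.6 243.7 yaw 110.9 [-60.]Traceback (most recent call last):
  File "<stdin>", line 3, in <module>
  File "fit.py", line 28, in show
    x,c=fit(*a,**k,cams=cams); print(name,cams,"%.1f %.1f yaw %.1f"%(x[0]*1e3,x[1]*1e3,x[2]),np.round(c,1))
        ~~~^^^^^^^^^^^^^^^^^^
  File "fit.py", line 21, in fit
    r=differential_evolution(cost,b,seed=1,tol=1e-6,maxiter=80)
    return fun(*args, **kwargs)
    ret = solver.solve()
    next(self)
    ~~~~^^^^^^
    energy = self.func(parameters)
    return self.f(x, *self.args)
           ~~~~~~^^^^^^^^^^^^^^^
  File "fit.py", line 16, in cost
    u=proj(n,np.c_[P,np.full(len(P),z)]).astype(np.float32)
      ~~~~^^^^^^^^^^^^^^^^^^^^^^^^^^^^^^
  File "h.py", line 11, in proj
    K,e,M=cam(n); c=(np.atleast_2d(P)-e)@M@K.T
          ~~~^^^
  File "h.py", line 5, in cam
    c=manip.camera_info(n); q=c["orientation"]
ValueError: time passes only in moves, steps and waits
```

Clipping saturates the score, and `camera_info` can't be called that often. I'll cache it and raise the clip.

```bash
sed -i 's/^def cam/import functools\n@functools.cache\ndef cam/' h.py; sed -i 's/-60,60/-140,140/' fit.py
cat > all.py <<'E'
from fit import *
I={n:cv2.imread(f"pics/{n}0.png") for n in("top","scene")}
show("upper",I,(.528,.243,111.5),(.17,.058),.028,blue)
show("lower",I,(.530,-.265,104),(.18,.08),.056,blue)
show("spare",I,(.463,-.007,14),(.11,.016),.016,green)
show("laid",I,(.517,-.210,14),(.11,.016),.072,rb)
show("laidg",I,(.517,-.210,14),(.11,.016),.072,green)
E
python3 all.py
```

```text
upper ('top',) 528.4 241.7 yaw 111.8 [-137.8]
upper ('scene',) 528.8 243.1 yaw 111.3 [-135.2]
upper ('top', 'scene') 528.7 242.8 yaw 111.4 [-136.3 -134.6]
lower ('top',) 534.0 -268.3 yaw 103.7 [-109.]
lower ('scene',) 533.6 -266.4 yaw 103.7 [-127.1]
lower ('top', 'scene') 533.6 -266.7 yaw 103.7 [-106.2 -126.2]
spare ('top',) 461.1 -6.3 yaw 14.1 [-110.3]
spare ('scene',) 461.9 -4.3 yaw 13.9 [-117.3]
spare ('top', 'scene') 461.3 -5.3 yaw 14.0 [-107.1 -113.9]
laid ('top',) 511.2 -217.0 yaw 15.5 [-33.3]
laid ('scene',) 520.2 -214.1 yaw 14.7 [-55.1]
laid ('top', 'scene') 519.6 -214.3 yaw 14.8 [-31.8 -55. ]
laidg ('top',) 517.5 -218.4 yaw 14.5 [-37.4]
laidg ('scene',) 517.4 -216.9 yaw 12.1 [-45.4]
laidg ('top', 'scene') 517.5 -217.1 yaw 12.9 [-33.5 -44.2]
```

```bash
cat > go.py <<'E'
import sys
from h import *
x,y,z,psi=map(float,sys.argv[1:5]); s=manip.get_state(); q=s["ee_rot"]
A=R.from_quat([*q[1:],q[0]]); p=np.radians(psi)
Y=np.array([np.cos(p),np.sin(p),0]); Z=np.array([0,0,-1.]); B=R.from_matrix(np.c_[np.cross(Y,Z),Y,Z])
d=np.array([x,y,z])-s["position"]*1000
print("turn deg",np.round((A.inv()*B).as_rotvec(degrees=True),2),"| mm in present axes",np.round(A.inv().apply(d),1),"| in turned axes",np.round(B.inv().apply(d),1))
print("q",np.round(s["qpos"],2),"F",np.round(s["contact_force"],1),"t",s["clock"],"w",s["width"],s["gripper_force"])
E
python3 go.py 461.3 -5.3 130 104
```

```text
turn deg [ -0.09  -0.04 -32.44] | mm in present axes [-439.4 -433.5  101.2] | in turned axes [-138.2 -601.7  100.5]
q [ 1.13  0.28  1.51 -0.    1.36 -0.12] F [ 0.1  0.7 -0.4] t 0.1 w 0.08513679514308184 0.0
```

```bash
python3 -m handwheel '[{"translation":[0,0,0],"angular":[0,0,-6.5],"hand":0},{"translation":[0,0,0],"angular":[0,0,-6.5],"hand":0},{"translation":[0,0,0],"angular":[0,0,-6.5],"hand":0.2},{"translation":[0,0,0],"angular":[0,0,-6.5],"hand":0.3},{"translation":[0,0,0],"angular":[0,0,-6.5],"hand":0.4},{"translation":[0,0,0],"angular":[0,0,0],"hand":0.4}]' 30; python3 go.py 461.3 -5.3 130 104
```

```text
clock: 0.6
position: [0.1817, 0.5452, 0.2308]
ee_rot: [-0.0, -0.123, 0.992, -0.0]
contact_force: [-0.2, 0.3, -1.2]
width: 0.0511
gripper_force: 0.0
turn deg [-0.05 -0.04  0.17] | mm in present axes [-136.4 -602.1  101.2] | in turned axes [-138.1 -601.8  100.8]
q [ 1.13  0.28  1.51 -0.    1.36 -0.69] F [-0.2  0.3 -1.2] t 0.6 w 0.051141760430827646 0.0
```

```bash
python3 -m handwheel '[{"translation":[-0.007,-0.030,0.005],"angular":[0,0,0],"hand":0.4},{"translation":[-0.007,-0.030,0.005],"angular":[0,0,0],"hand":0.4},{"translation":[-0.007,-0.030,0.005],"angular":[0,0,0],"hand":0.4},{"translation":[-0.007,-0.030,0.005],"angular":[0,0,0],"hand":0.4},{"translation":[-0.007,-0.030,0.005],"angular":[0,0,0],"hand":0.4},{"translation":[-0.007,-0.030,0.005],"angular":[0,0,0],"hand":0.4},{"translation":[-0.007,-0.030,0.005],"angular":[0,0,0],"hand":0.4},{"translation":[-0.007,-0.030,0.005],"angular":[0,0,0],"hand":0.4},{"translation":[-0.007,-0.030,0.005],"angular":[0,0,0],"hand":0.4},{"translation":[-0.007,-0.030,0.005],"angular":[0,0,0],"hand":0.4}]'
python3 -m handwheel '[{"translation":[-0.007,-0.030,0.005],"angular":[0,0,0],"hand":0.4},{"translation":[-0.007,-0.030,0.005],"angular":[0,0,0],"hand":0.4},{"translation":[-0.007,-0.030,0.005],"angular":[0,0,0],"hand":0.4},{"translation":[-0.007,-0.030,0.005],"angular":[0,0,0],"hand":0.4},{"translation":[-0.007,-0.030,0.005],"angular":[0,0,0],"hand":0.4},{"translation":[-0.007,-0.030,0.005],"angular":[0,0,0],"hand":0.4},{"translation":[-0.007,-0.030,0.005],"angular":[0,0,0],"hand":0.4},{"translation":[-0.007,-0.030,0.005],"angular":[0,0,0],"hand":0.4},{"translation":[-0.007,-0.030,0.005],"angular":[0,0,0],"hand":0.4},{"translation":[0,0,0],"angular":[0,0,0],"hand":0.4}]'; python3 go.py 461.3 -5.3 60 104
```

```text
clock: 1.43
position: [0.3229, 0.2701, 0.181]
ee_rot: [0.0, -0.121, 0.993, 0.0]
contact_force: [-0.2, -0.2, 0.3]
width: 0.0511
gripper_force: 0.0
clock: 2.27
position: [0.4522, 0.0206, 0.1357]
ee_rot: [0.001, -0.119, 0.993, -0.001]
contact_force: [-0.3, 0.0, 0.0]
width: 0.051
gripper_force: 0.0
turn deg [-0.17  0.07 -0.34] | mm in present axes [ -2.6 -27.1  75.8] | in turned axes [ -2.6 -27.3  75.7]
q [-0.11  0.17  1.91 -0.    1.06 -1.91] F [-0.3  0.   0. ] t 2.2667 w 0.05102591393730961 0.0
```

```bash
python3 -m handwheel '[{"translation":[-0.0026,-0.0272,0.02],"angular":[0,0,-0.3],"hand":0.4},{"translation":[0,0,0.03],"angular":[0,0,0],"hand":0.4},{"translation":[0,0,0.025],"angular":[0,0,0],"hand":0.4},{"translation":[0,0,0],"angular":[0,0,0],"hand":0.4}]'; python3 go.py 461.3 -5.3 4 104
python3 - <<'E'
from rig import manip
import cv2,numpy as np
a=[cv2.imwrite(f"pics/{n}1.png",manip.get_image(n)[:,:,::-1]) for n in("top","scene")]
t=cv2.imread("pics/top1.png")[200:270,250:340];s=cv2.imread("pics/scene1.png")[165:265,210:310]
cv2.imwrite("pics/c1.png",np.hstack([cv2.resize(t,(400,400),interpolation=2),cv2.resize(s,(400,400),interpolation=2)]))
E
```

```text
clock: 2.6
position: [0.4545, -0.0003, 0.0575]
ee_rot: [-0.005, -0.123, 0.992, 0.001]
contact_force: [-1.3, -0.6, 0.0]
width: 0.0513
gripper_force: 0.0
turn deg [ 0.24 -0.52  0.17] | mm in present axes [-5.9 -6.7 53.5] | in turned axes [-5.4 -6.5 53.5]
q [-0.15  0.28  2.    0.    0.87 -1.97] F [-1.3 -0.6  0. ] t 2.6 w 0.05128154248230881 0.0
```

View pics/c1.png

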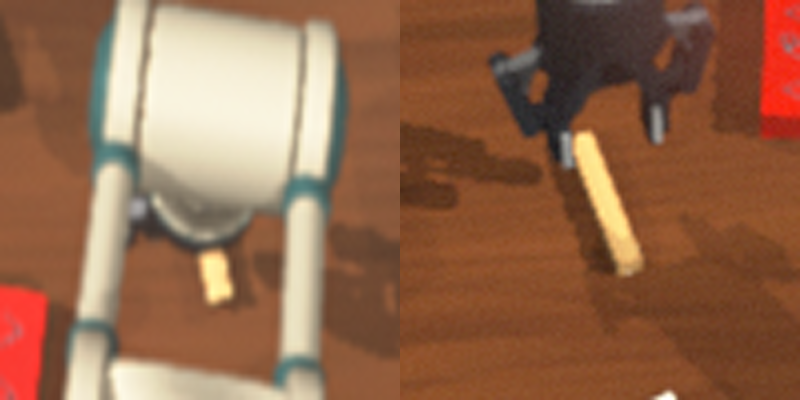

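The gripper is above the stick, with the stick between the fingers (scene crop 600,200). I'll let it settle, correct the residual and descend.

```bash
python3 -m handwheel '[{"translation":[0,0,0],"angular":[0,0,0],"hand":0.4},{"translation":[0,0,0],"angular":[0,0,0],"hand":0.4}]' >/dev/null; python3 go.py 461.3 -5.3 4 104
```

```text
turn deg [-0.07  0.18  0.36] | mm in present axes [-0.1 -4.8 58.9] | in turned axes [-0.3 -4.9 58.9]
q [-0.15  0.27  1.99  0.    0.87 -1.97] F [ 0.1  0.7 -0.5] t 2.8667 w 0.05130858989371718 0.0
```

```bash
python3 -m handwheel '[{"translation":[0,-0.0049,0.02],"angular":[0,0,0.3],"hand":0.4},{"translation":[0,0,0.02],"angular":[0,0,0],"hand":0.4},{"translation":[0,0,0.012],"angular":[0,0,0],"hand":0.4},{"translation":[0,0,0.007],"angular":[0,0,0],"hand":0.4},{"translation":[0,0,0],"angular":[0,0,0],"hand":0.4},{"translation":[0,0,0],"angular":[0,0,0],"hand":0.4}]'; python3 go.py 461.3 -5.3 4 104
```

```text
clock: 3.37
position: [0.4604, -0.0055, 0.003]
ee_rot: [0.001, -0.123, 0.992, -0.0]
contact_force: [0.2, 0.2, 0.1]
width: 0.0514
gripper_force: 0.0
turn deg [-0.03  0.08  0.07] | mm in present axes [-0.9 -0.  -1. ] | in turned axes [-0.9 -0.  -1. ]
q [-0.16  0.36  2.06  0.    0.71 -1.98] F [0.2 0.2 0.1] t 3.3667 w 0.05138576325948066 0.0
```

Close, then lift.

```bash
python3 -m handwheel '[{"translation":[0,0,0],"angular":[0,0,0],"hand":0.7},{"translation":[0,0,0],"angular":[0,0,0],"hand":0.9},{"translation":[0,0,0],"angular":[0,0,0],"hand":0.9},{"translation":[0,0,0],"angular":[0,0,0],"hand":0.95},{"translation":[0,0,0],"angular":[0,0,0],"hand":1},{"translation":[0,0,0],"angular":[0,0,0],"hand":1},{"translation":[0,0,0],"angular":[0,0,0],"hand":1}]' 30;  python3 go.py 546.3 -318.7 150 103.7
```

```text
clock: 3.95
position: [0.4605, -0.0056, 0.0032]
ee_rot: [0.001, -0.122, 0.992, -0.0]
contact_force: [-0.8, 1.1, 6.9]
width: 0.0152
gripper_force: 31.5
turn deg [-0.03  0.1   0.36] | mm in present axes [  -7.4 -324.6 -146.6] | in turned axes [  -9.2 -324.5 -146.8]
q [-0.16  0.36  2.06  0.    0.71 -1.98] F [-0.8  1.1  6.9] t 3.95 w 0.015231612961455202 31.49895429611206
```

```bash
python3 -m handwheel '[{"translation":[0,0,-0.015],"angular":[0,0,0],"hand":1},{"translation":[0,0,-0.03],"angular":[0,0,0],"hand":1},{"translation":[0,0,-0.03],"angular":[0,0,0],"hand":1},{"translation":[0,0,-0.03],"angular":[0,0,0],"hand":1},{"translation":[0,0,-0.03],"angular":[0,0,0],"hand":1},{"translation":[0,-0.01,-0.01],"angular":[0,0,0.3],"hand":1},{"translation":[-0.001,-0.025,0],"angular":[0,0,0],"hand":1},{"translation":[-0.001,-0.025,0],"angular":[0,0,0],"hand":1},{"translation":[-0.001,-0.025,0],"angular":[0,0,0],"hand":1},{"translation":[-0.001,-0.025,0],"angular":[0,0,0],"hand":1}]'
python3 -m handwheel '[{"translation":[-0.001,-0.025,0],"angular":[0,0,0],"hand":1},{"translation":[-0.001,-0.025,0],"angular":[0,0,0],"hand":1},{"translation":[-0.001,-0.025,0],"angular":[0,0,0],"hand":1},{"translation":[-0.001,-0.025,0],"angular":[0,0,0],"hand":1},{"translation":[-0.001,-0.025,0],"angular":[0,0,0],"hand":1},{"translation":[0,-0.025,0],"angular":[0,0,0],"hand":1},{"translation":[0,-0.025,0],"angular":[0,0,0],"hand":1},{"translation":[0,-0.025,0],"angular":[0,0,0],"hand":1},{"translation":[0,0,0],"angular":[0,0,0],"hand":1},{"translation":[0,0,0],"angular":[0,0,0],"hand":1}]'
python3 go.py 546.3 -318.7 90 103.7;python3 - <<'E'
from rig import manip
import cv2,numpy as np
a=[cv2.imwrite(f"pics/{n}2.png",manip.get_image(n)[:,:,::-1]) for n in("top","scene")]
t=cv2.imread("pics/top2.png")[150:250,330:430];s=cv2.imread("pics/scene2.png")[165:285,90:210]
cv2.imwrite("pics/c2.png",np.hstack([cv2.resize(t,(400,400),interpolation=2),cv2.resize(s,(400,400),interpolation=2)]))
E
```

```text
clock: 4.78
position: [0.4899, -0.1124, 0.1476]
ee_rot: [0.0, -0.12, 0.993, -0.0]
contact_force: [-0.0, 1.0, -0.1]
width: 0.0152
gripper_force: 30.7
clock: 5.62
position: [0.5421, -0.3056, 0.1468]
ee_rot: [-0.0, -0.119, 0.993, 0.0]
contact_force: [0.7, 0.4, -0.2]
width: 0.0152
gripper_force: 30.7
turn deg [ 0.04 -0.02 -0.05] | mm in present axes [ -1.  -13.8  56.8] | in turned axes [ -0.9 -13.8  56.8]
q [-0.63  0.4   1.53  0.    1.21 -2.43] F [ 0.7  0.4 -0.2] t 5.6167 w 0.015237160351423348 30.706449151039124
```

View pics/c2.png

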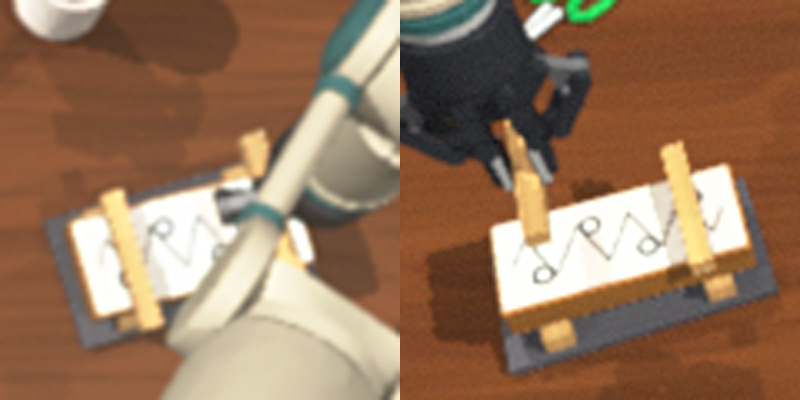

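The stick is held straight above the bare end (scene crop 530,200), parallel to the laid stick. Next I'll line it up and lower it.

```bash
python3 -m handwheel '[{"translation":[-0.001,-0.0138,0.018],"angular":[0,0,0],"hand":1},{"translation":[0,0,0.02],"angular":[0,0,0],"hand":1},{"translation":[0,0,0.02],"angular":[0,0,0],"hand":1},{"translation":[0,0,0.01],"angular":[0,0,0],"hand":1},{"translation":[0,0,0.007],"angular":[0,0,0],"hand":1},{"translation":[0,0,0.004],"angular":[0,0,0],"hand":1},{"translation":[0,0,0.002],"angular":[0,0,0],"hand":1},{"translation":[0,0,0],"angular":[0,0,0],"hand":1},{"translation":[0,0,0],"angular":[0,0,0],"hand":1}]';python3 go.py 546.3 -318.7 59.2 103.7
```

```text
clock: 6.47
position: [0.5471, -0.3179, 0.0672]
ee_rot: [0.001, -0.12, 0.993, -0.001]
contact_force: [-0.1, -0.4, -0.0]
width: 0.0154
gripper_force: 30.7
turn deg [-0.07  0.06  0.07] | mm in present axes [ 0.9 -0.6  8. ] | in turned axes [ 0.9 -0.6  8. ]
q [-0.64  0.48  1.61  0.    1.05 -2.45] F [-0.1 -0.4 -0. ] t 6.4667 w 0.01538103682839451 30.70693552494049
```

```bash
python3 -m handwheel '[{"translation":[0.0009,-0.0006,0.003],"angular":[0,0,0],"hand":1},{"translation":[0,0,0.002],"angular":[0,0,0],"hand":1},{"translation":[0,0,0.0015],"angular":[0,0,0],"hand":1},{"translation":[0,0,0.001],"angular":[0,0,0],"hand":1},{"translation":[0,0,0],"angular":[0,0,0],"hand":1},{"translation":[0,0,0],"angular":[0,0,0],"hand":1}]';python3 go.py 546.3 -318.7 59.2 103.7
```

```text
clock: 6.97
position: [0.5457, -0.3185, 0.0592]
ee_rot: [0.0, -0.12, 0.993, -0.0]
contact_force: [-1.8, 0.1, 3.0]
width: 0.0155
gripper_force: 31.2
turn deg [-0.01  0.    0.06] | mm in present axes [-0.5 -0.3  0. ] | in turned axes [-0.5 -0.3  0. ]
q [-0.64  0.49  1.62 -0.    1.03 -2.45] F [-1.8  0.1  3. ] t 6.9667 w 0.01549297585564252 31.20260775089264
```

It made contact at 3 N. Release gently and rise.

```bash
python3 -m handwheel '[{"translation":[0,0,0],"angular":[0,0,0],"hand":0.75},{"translation":[0,0,0],"angular":[0,0,0],"hand":0.65},{"translation":[0,0,0],"angular":[0,0,0],"hand":0.6},{"translation":[0,0,0],"angular":[0,0,0],"hand":0.6},{"translation":[0,0,-0.01],"angular":[0,0,0],"hand":0.6},{"translation":[0,0,-0.02],"angular":[0,0,0],"hand":0.6},{"translation":[0,0,-0.03],"angular":[0,0,0],"hand":0.4},{"translation":[0,0,-0.03],"angular":[0,0,0],"hand":0.2},{"translation":[0,0,-0.03],"angular":[0,0,0],"hand":0}]'
python3 go.py 528.7 242.8 130 21.4
```

```text
clock: 7.72
position: [0.5457, -0.3183, 0.1806]
ee_rot: [0.0, -0.12, 0.993, 0.0]
contact_force: [-0.2, -0.7, 0.0]
width: 0.0692
gripper_force: 0.0
turn deg [ 1.000e-02 -1.000e-02  8.237e+01] | mm in present axes [-117.   549.1   50.6] | in turned axes [528.6 189.   50.6]
q [-0.64  0.39  1.46  0.    1.29 -2.45] F [-0.2 -0.7  0. ] t 7.7167 w 0.06924757894298131 0.0
```

```bash
python3 -m handwheel '[{"translation":[-0.006,0.0275,0],"angular":[0,0,0],"hand":0},{"translation":[-0.006,0.0275,0],"angular":[0,0,0],"hand":0},{"translation":[-0.006,0.0275,0],"angular":[0,0,0],"hand":0},{"translation":[-0.006,0.0275,0],"angular":[0,0,0],"hand":0},{"translation":[-0.006,0.0275,0],"angular":[0,0,0],"hand":0},{"translation":[-0.006,0.0275,0],"angular":[0,0,0],"hand":0},{"translation":[-0.006,0.0275,0],"angular":[0,0,0],"hand":0},{"translation":[-0.006,0.0275,0],"angular":[0,0,0],"hand":0},{"translation":[-0.006,0.0275,0],"angular":[0,0,0],"hand":0},{"translation":[-0.006,0.0275,0],"angular":[0,0,0],"hand":0}]'
python3 -m handwheel '[{"translation":[-0.006,0.0275,0],"angular":[0,0,0],"hand":0},{"translation":[-0.006,0.0275,0],"angular":[0,0,0],"hand":0},{"translation":[-0.006,0.0275,0],"angular":[0,0,0],"hand":0},{"translation":[-0.006,0.0275,0],"angular":[0,0,0],"hand":0},{"translation":[-0.006,0.0275,0],"angular":[0,0,0],"hand":0},{"translation":[-0.006,0.0275,0],"angular":[0,0,0],"hand":0},{"translation":[-0.006,0.0275,0],"angular":[0,0,0],"hand":0},{"translation":[-0.006,0.0275,0],"angular":[0,0,0],"hand":0},{"translation":[-0.006,0.0275,0],"angular":[0,0,0],"hand":0},{"translation":[-0.003,0.0275,0],"angular":[0,0,0],"hand":0}]'
python3 -m handwheel '[{"translation":[0,0,0],"angular":[0,0,6.8],"hand":0},{"translation":[0,0,0],"angular":[0,0,6.8],"hand":0},{"translation":[0,0,0],"angular":[0,0,6.8],"hand":0},{"translation":[0,0,0],"angular":[0,0,6.8],"hand":0},{"translation":[0,0,0],"angular":[0,0,6.8],"hand":0},{"translation":[0,0,0],"angular":[0,0,6.8],"hand":0},{"translation":[0,0,0],"angular":[0,0,6.8],"hand":0},{"translation":[0,0,0],"angular":[0,0,6.8],"hand":0},{"translation":[0,0,0],"angular":[0,0,6.8],"hand":0},{"translation":[0,0,0],"angular":[0,0,6.8],"hand":0}]'
python3 -m handwheel '[{"translation":[0,0,0],"angular":[0,0,6.8],"hand":0},{"translation":[0,0,0],"angular":[0,0,6.8],"hand":0},{"translation":[0,0,0],"angular":[0,0,0],"hand":0},{"translation":[0,0,0],"angular":[0,0,0],"hand":0}]'
python3 go.py 528.7 242.8 60 21.4
python3 - <<'E'
from fit import *
I={}
for n in("top","scene"):
    I[n]=np.ascontiguousarray(manip.get_image(n)[:,:,::-1]); cv2.imwrite(f"pics/{n}3.png",I[n])
show("upper",I,(.528,.243,111.5),(.17,.058),.028,blue)
for k,c in(("rb",rb),("g",green)):
    show("laid "+k,I,(.519,-.214,14),(.11,.016),.072,c)
    show("new "+k,I,(.546,-.3187,14),(.11,.016),.072,c)
t=I["top"][160:260,330:430];s=I["scene"][190:290,95:215]
cv2.imwrite("pics/c3.png",np.hstack([cv2.resize(t,(400,400),interpolation=2),cv2.resize(s,(400,333),interpolation=2)[:400] if 0 else cv2.resize(s,(400,400),interpolation=2)]))
E
```

```text
clock: 8.55
position: [0.5386, -0.0358, 0.1796]
ee_rot: [0.001, -0.12, 0.993, -0.0]
contact_force: [-0.2, -0.5, -1.0]
width: 0.0853
gripper_force: 0.0
clock: 9.38
position: [0.529, 0.2451, 0.1797]
ee_rot: [0.001, -0.12, 0.993, 0.0]
contact_force: [1.2, -0.6, 0.3]
width: 0.0849
gripper_force: 0.0
clock: 10.22
position: [0.5287, 0.2436, 0.1796]
ee_rot: [0.0, 0.458, 0.889, 0.0]
contact_force: [-0.1, 0.5, 0.4]
width: 0.0855
gripper_force: 0.0
clock: 10.55
position: [0.5287, 0.2436, 0.1794]
ee_rot: [0.0, 0.557, 0.831, 0.0]
contact_force: [-0.1, -1.0, -0.1]
width: 0.0851
gripper_force: 0.0
turn deg [ 0.04 -0.    0.94] | mm in present axes [ -0.7  -0.4 119.4] | in turned axes [ -0.7  -0.3 119.4]
q [ 0.31  0.32  1.57  0.    1.25 -0.08] F [-0.1 -1.  -0.1] t 10.55 w 0.08513160263798676 0.0
upper ('top',) 528.4 241.2 yaw 111.5 [-97.5]
upper ('scene',) 528.8 243.0 yaw 111.5 [-129.6]
upper ('top', 'scene') 528.6 242.7 yaw 111.5 [ -94.6 -128.9]
laid rb ('top',) 516.8 -216.4 yaw 15.0 [-48.1]
laid rb ('scene',) 518.7 -214.5 yaw 14.6 [-59.8]
laid rb ('top', 'scene') 517.3 -215.3 yaw 14.9 [-46.9 -59.2]
new rb ('top',) 545.6 -317.3 yaw 13.3 [-47.]
new rb ('scene',) 546.8 -315.2 yaw 14.1 [-53.5]
new rb ('top', 'scene') 545.1 -316.3 yaw 14.3 [-45.4 -52.3]
laid g ('top',) 517.6 -218.6 yaw 14.6 [-40.4]
laid g ('scene',) 517.3 -216.9 yaw 12.0 [-49.9]
laid g ('top', 'scene') 517.5 -217.4 yaw 12.6 [-35.8 -47.8]
new g ('top',) 546.6 -320.2 yaw 13.6 [-40.4]
new g ('scene',) 547.1 -317.6 yaw 12.4 [-48.8]
new g ('top', 'scene') 546.6 -318.6 yaw 12.5 [-35.6 -46.2]
```

View pics/c3.png

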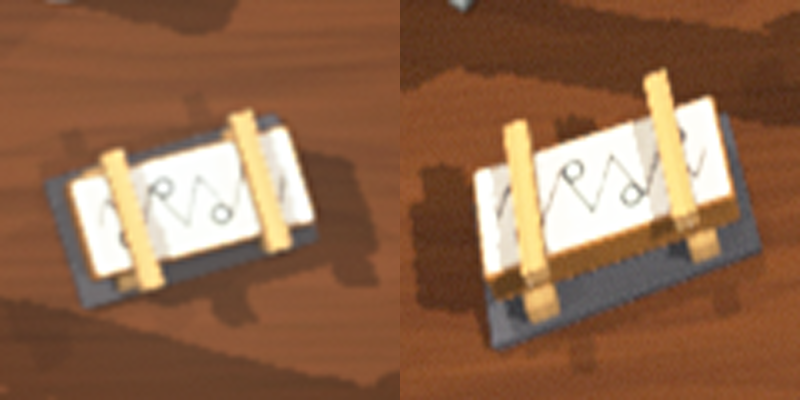

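Both sticks lie flat and parallel, about equally far from the middle (top crop 130,220 and 260,180). Next I'll grasp the upper blank.

```bash
python3 -m handwheel '[{"translation":[-0.0007,-0.0004,0.03],"angular":[0,0,0.8],"hand":0},{"translation":[0,0,0.03],"angular":[0,0,0],"hand":0},{"translation":[0,0,0.03],"angular":[0,0,0],"hand":0},{"translation":[0,0,0.025],"angular":[0,0,0],"hand":0},{"translation":[0,0,0.02],"angular":[0,0,0],"hand":0},{"translation":[0,0,0.015],"angular":[0,0,0],"hand":0},{"translation":[0,0,0.01],"angular":[0,0,0],"hand":0},{"translation":[0,0,0.007],"angular":[0,0,0],"hand":0},{"translation":[0,0,0],"angular":[0,0,0],"hand":0},{"translation":[0,0,0],"angular":[0,0,0],"hand":0}]';python3 go.py 528.7 242.8 3 21.5
```

```text
clock: 11.48
position: [0.5289, 0.2429, 0.0122]
ee_rot: [0.0, 0.564, 0.826, 0.0]
contact_force: [-0.6, 0.2, -0.3]
width: 0.0852
gripper_force: 0.0
turn deg [ 0.04 -0.   -0.11] | mm in present axes [-0.  -0.3  9.2] | in turned axes [-0.  -0.2  9.2]
q [ 0.31  0.49  1.78  0.    0.87 -0.06] F [-0.6  0.2 -0.3] t 11.4833 w 0.08517917090473709 0.0
```

```bash
python3 -m handwheel '[{"translation":[0,0,0.006],"angular":[0,0,0],"hand":0},{"translation":[0,0,0.0032],"angular":[0,0,0],"hand":0.1},{"translation":[0,0,0],"angular":[0,0,0],"hand":0.15},{"translation":[0,0,0],"angular":[0,0,0],"hand":0.2},{"translation":[0,0,0],"angular":[0,0,0],"hand":0.25},{"translation":[0,0,0],"angular":[0,0,0],"hand":0.3},{"translation":[0,0,0],"angular":[0,0,0],"hand":0.4},{"translation":[0,0,0],"angular":[0,0,0],"hand":0.6},{"translation":[0,0,0],"angular":[0,0,0],"hand":0.6},{"translation":[0,0,0],"angular":[0,0,0],"hand":0.6}]' 50;python3 go.py 528.7 242.8 3 21.5
```

```text
clock: 12.32
position: [0.5289, 0.2429, 0.0032]
ee_rot: [0.0, 0.564, 0.826, 0.0]
contact_force: [-0.1, 0.9, 5.8]
width: 0.0567
gripper_force: 56.1
turn deg [ 0.06  0.   -0.13] | mm in present axes [-0.  -0.2  0.2] | in turned axes [-0.  -0.2  0.2]
q [ 0.31  0.5   1.79  0.    0.85 -0.06] F [-0.1  0.9  5.8] t 12.3167 w 0.05670115791518107 56.06522977352142
```

```bash
python3 -m handwheel '[{"translation":[0,0,-0.005],"angular":[0,0,0],"hand":0.6},{"translation":[0,0,-0.015],"angular":[0,0,0],"hand":0.6},{"translation":[0,0,-0.025],"angular":[0,0,0],"hand":0.6},{"translation":[0,0,-0.03],"angular":[0,0,0],"hand":0.6},{"translation":[0,0,-0.03],"angular":[0,0,0],"hand":0.6},{"translation":[0,0,-0.03],"angular":[0,0,4],"hand":0.6},{"translation":[0,0,-0.02],"angular":[0,0,3.9],"hand":0.6},{"translation":[0,0,0],"angular":[0,0,0],"hand":0.6},{"translation":[0,0,0],"angular":[0,0,0],"hand":0.6}]';python3 go.py 533.5 -266.7 155 13.7
```

```text
clock: 13.07
position: [0.5287, 0.2428, 0.1582]
ee_rot: [0.0, 0.619, 0.786, 0.001]
contact_force: [-0.2, -0.4, -2.3]
width: 0.0571
gripper_force: 55.4
turn deg [ 0.09 -0.01 -0.16] | mm in present axes [-496.5 -114.6    2.9] | in turned axes [-496.1 -116.     3.2]
q [0.31 0.33 1.61 0.   1.2  0.07] F [-0.2 -0.4 -2.3] t 13.0667 w 0.05713404514241635 55.39248883724213
```

```bash
python3 -m handwheel '[{"translation":[-0.012,-0.003,0],"angular":[0,0,0],"hand":0.6},{"translation":[-0.025,-0.006,0],"angular":[0,0,0],"hand":0.6},{"translation":[-0.025,-0.006,0],"angular":[0,0,0],"hand":0.6},{"translation":[-0.025,-0.006,0],"angular":[0,0,0],"hand":0.6},{"translation":[-0.025,-0.006,0],"angular":[0,0,0],"hand":0.6},{"translation":[-0.025,-0.006,0],"angular":[0,0,0],"hand":0.6},{"translation":[-0.025,-0.006,0],"angular":[0,0,0],"hand":0.6},{"translation":[-0.025,-0.006,0],"angular":[0,0,0],"hand":0.6},{"translation":[-0.025,-0.006,0],"angular":[0,0,0],"hand":0.6},{"translation":[-0.025,-0.006,0],"angular":[0,0,0],"hand":0.6}]'
python3 -m handwheel '[{"translation":[-0.025,-0.006,0],"angular":[0,0,0],"hand":0.6},{"translation":[-0.025,-0.006,0],"angular":[0,0,0],"hand":0.6},{"translation":[-0.025,-0.006,0],"angular":[0,0,0],"hand":0.6},{"translation":[-0.025,-0.006,0],"angular":[0,0,0],"hand":0.6},{"translation":[-0.025,-0.006,0],"angular":[0,0,0],"hand":0.6},{"translation":[-0.025,-0.006,0],"angular":[0,0,0],"hand":0.6},{"translation":[-0.025,-0.006,0],"angular":[0,0,0],"hand":0.6},{"translation":[-0.025,-0.006,0],"angular":[0,0,0],"hand":0.6},{"translation":[-0.025,-0.006,0],"angular":[0,0,0],"hand":0.6},{"translation":[-0.012,-0.003,0],"angular":[0,0,0],"hand":0.6}]'
python3 -m handwheel '[{"translation":[0,0,0],"angular":[0,0,0],"hand":0.6},{"translation":[0,0,0],"angular":[0,0,0],"hand":0.6},{"translation":[0,0,0],"angular":[0,0,0],"hand":0.6}]'
python3 go.py 533.5 -266.7 95 13.7;python3 - <<'E'
from h import *
for n in("top","scene"): cv2.imwrite(f"pics/{n}4.png",manip.get_image(n)[:,:,::-1])
t=cv2.imread("pics/top4.png")[150:250,330:430];s=cv2.imread("pics/scene4.png")[155:275,90:210]
cv2.imwrite("pics/c4.png",np.hstack([cv2.resize(t,(400,400),interpolation=2),cv2.resize(s,(400,400),interpolation=2)]))
E
```

```text
clock: 13.9
position: [0.526, -0.0029, 0.1552]
ee_rot: [-0.002, 0.619, 0.785, -0.002]
contact_force: [0.5, -0.2, -1.6]
width: 0.0569
gripper_force: 55.3
clock: 14.73
position: [0.5261, -0.2479, 0.155]
ee_rot: [-0.002, 0.62, 0.785, -0.001]
contact_force: [-0.7, 0.2, -1.2]
width: 0.0568
gripper_force: 55.3
clock: 14.98
position: [0.527, -0.2434, 0.1565]
ee_rot: [-0.002, 0.619, 0.785, 0.0]
contact_force: [0.3, -0.1, -1.6]
width: 0.0573
gripper_force: 55.3
turn deg [-0.09 -0.17 -0.22] | mm in present axes [-24.4   1.   61.4] | in turned axes [-24.2   0.8  61.5]
q [-0.55  0.34  1.61  0.    1.2  -0.79] F [ 0.3 -0.1 -1.6] t 14.9833 w 0.05731430641297751 55.31601548194885
```

View pics/c4.png

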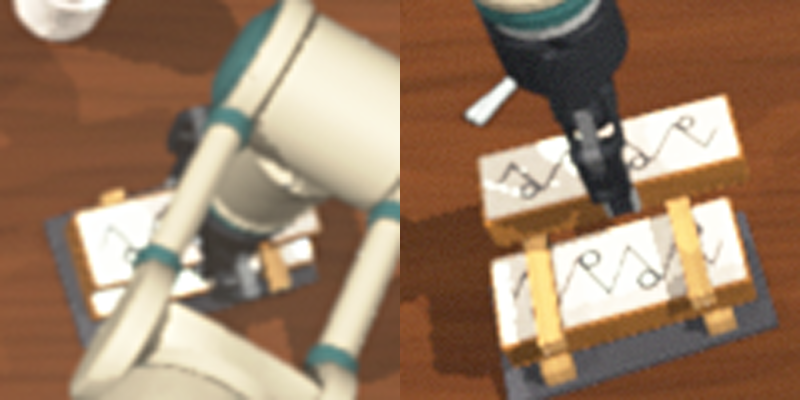

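The blank is held level (scene crop 610,170), about 24 mm short along its length. I'll correct that, lower to just above the sticks and measure it in the hand.

```bash
python3 -m handwheel '[{"translation":[-0.012,0.0005,0.01],"angular":[0,0,-0.2],"hand":0.6},{"translation":[-0.0123,0.0005,0.015],"angular":[0,0,0],"hand":0.6},{"translation":[0,0,0.015],"angular":[0,0,0],"hand":0.6},{"translation":[0,0,0.012],"angular":[0,0,0],"hand":0.6},{"translation":[0,0,0.009],"angular":[0,0,0],"hand":0.6},{"translation":[0,0,0.004],"angular":[0,0,0],"hand":0.6},{"translation":[0,0,0],"angular":[0,0,0],"hand":0.6},{"translation":[0,0,0],"angular":[0,0,0],"hand":0.6},{"translation":[0,0,0],"angular":[0,0,0],"hand":0.6}]';python3 go.py 533.5 -266.7 75.2 13.7;python3 - <<'E'
from fit import *
I={n:np.ascontiguousarray(manip.get_image(n)[:,:,::-1]) for n in("scene",)}
z=manip.get_state()["position"][2]-.0032+.028
print(z,fit(I,(.5335,-.2667,103.7),(.17,.058),z,blue,cams=("scene",)))
cv2.imwrite("pics/scene5.png",I["scene"])
E
```

```text
clock: 15.83
position: [0.5353, -0.2684, 0.0933]
ee_rot: [0.001, 0.618, 0.786, 0.0]
contact_force: [-0.8, 0.8, -2.3]
width: 0.0572
gripper_force: 55.3
turn deg [ 0.07  0.07 -0.02] | mm in present axes [ 2.1 -1.3 18.1] | in turned axes [ 2.1 -1.3 18.1]
q [-0.58  0.41  1.66  0.    1.07 -0.82] F [-0.8  0.8 -2.3] t 15.8333 w 0.05717422392469884 55.30642211437225
0.11826328463028303 (array([  0.53497991,  -0.26719782, 103.68279824]), [np.float64(-96.27465669565032)])
```

```bash
python3 -m handwheel '[{"translation":[0.0015,-0.0012,0.005],"angular":[0,0,0],"hand":0.6},{"translation":[0,0,0.004],"angular":[0,0,0],"hand":0.6},{"translation":[0,0,0.003],"angular":[0,0,0],"hand":0.6},{"translation":[0,0,0.002],"angular":[0,0,0],"hand":0.6},{"translation":[0,0,0.001],"angular":[0,0,0],"hand":0.6},{"translation":[0,0,0.001],"angular":[0,0,0],"hand":0.6},{"translation":[0,0,0.001],"angular":[0,0,0],"hand":0.6},{"translation":[0,0,0],"angular":[0,0,0],"hand":0.6},{"translation":[0,0,0],"angular":[0,0,0],"hand":0.6},{"translation":[0,0,0],"angular":[0,0,0],"hand":0.6}]';python3 go.py 533.5 -266.7 75.2 13.7
```

```text
clock: 16.72
position: [0.5332, -0.2671, 0.0757]
ee_rot: [0.0, 0.618, 0.786, 0.0]
contact_force: [-0.9, -0.1, -2.0]
width: 0.0572
gripper_force: 55.3
turn deg [ 0.01  0.01 -0.04] | mm in present axes [0.3 0.4 0.5] | in turned axes [0.3 0.4 0.5]
q [-0.58  0.43  1.68  0.    1.03 -0.82] F [-0.9 -0.1 -2. ] t 16.7167 w 0.05720504429204676 55.30525624752045
```

```bash
python3 -m handwheel '[{"translation":[0,0,0.0005],"angular":[0,0,0],"hand":0.6},{"translation":[0,0,0.0003],"angular":[0,0,0],"hand":0.6},{"translation":[0,0,0],"angular":[0,0,0],"hand":0.6},{"translation":[0,0,0],"angular":[0,0,0],"hand":0.6}]';python3 go.py 533.5 -266.7 75.2 13.7
```

```text
clock: 17.05
position: [0.5333, -0.2671, 0.0752]
ee_rot: [0.0, 0.618, 0.786, 0.0]
contact_force: [-0.8, -0.2, 1.6]
width: 0.0572
gripper_force: 55.6
turn deg [ 0.03  0.03 -0.04] | mm in present axes [0.3 0.3 0. ] | in turned axes [0.3 0.3 0. ]
q [-0.58  0.43  1.68  0.    1.03 -0.82] F [-0.8 -0.2  1.6] t 17.05 w 0.057151853817396854 55.60699760913849
```

The force went from −2 to +1.6 N, so the sticks are carrying the blank. Open gently and rise.

```bash
python3 -m handwheel '[{"translation":[0,0,0],"angular":[0,0,0],"hand":0.36},{"translation":[0,0,0],"angular":[0,0,0],"hand":0.33},{"translation":[0,0,0],"angular":[0,0,0],"hand":0.29},{"translation":[0,0,0],"angular":[0,0,0],"hand":0.25},{"translation":[0,0,0],"angular":[0,0,0],"hand":0.2},{"translation":[0,0,0],"angular":[0,0,0],"hand":0.1},{"translation":[0,0,0],"angular":[0,0,0],"hand":0},{"translation":[0,0,0],"angular":[0,0,0],"hand":0},{"translation":[0,0,0],"angular":[0,0,0],"hand":0}]' 20
python3 -m handwheel '[{"translation":[0,0,-0.005],"angular":[0,0,0],"hand":0},{"translation":[0,0,-0.015],"angular":[0,0,0],"hand":0},{"translation":[0,0,-0.03],"angular":[0,0,0],"hand":0},{"translation":[0,0,-0.03],"angular":[0,0,0],"hand":0},{"translation":[0,0,-0.03],"angular":[0,0,0],"hand":0},{"translation":[0.02,0,-0.02],"angular":[0,0,0],"hand":0},{"translation":[0.03,0,0],"angular":[0,0,0],"hand":0},{"translation":[0.03,0,0],"angular":[0,0,0],"hand":0},{"translation":[0.03,0,0],"angular":[0,0,0],"hand":0},{"translation":[0.03,0,0],"angular":[0,0,0],"hand":0}]'
python3 -m handwheel '[{"translation":[0.03,0,0],"angular":[0,0,0],"hand":0},{"translation":[0.03,0,0],"angular":[0,0,0],"hand":0},{"translation":[0.03,0,0],"angular":[0,0,0],"hand":0},{"translation":[0.03,0,0],"angular":[0,0,0],"hand":0},{"translation":[0.03,0,0],"angular":[0,0,0],"hand":0},{"translation":[0.03,0,0],"angular":[0,0,0],"hand":0},{"translation":[0.02,0,0],"angular":[0,0,0],"hand":0},{"translation":[0,0,0],"angular":[0,0,0],"hand":0},{"translation":[0,0,0],"angular":[0,0,0],"hand":0}]'
python3 - <<'E'
from fit import *
I={}
for n in("top","scene"):
    I[n]=np.ascontiguousarray(manip.get_image(n)[:,:,::-1]); cv2.imwrite(f"pics/{n}6.png",I[n])
show("upper",I,(.5335,-.267,103.7),(.17,.058),.1,blue)
t=I["top"][160:260,330:430];s=I["scene"][170:290,95:215]
cv2.imwrite("pics/c6.png",np.hstack([cv2.resize(i,(400,400),interpolation=2) for i in(t,s)]))
E
```

```text
clock: 17.8
position: [0.5331, -0.267, 0.0747]
ee_rot: [-0.0, 0.618, 0.786, 0.0]
contact_force: [0.3, 0.2, 0.4]
width: 0.0857
gripper_force: 0.0
clock: 18.63
position: [0.4996, -0.1298, 0.2054]
ee_rot: [0.0, 0.618, 0.786, 0.0]
contact_force: [0.4, 0.3, 0.4]
width: 0.085
gripper_force: 0.0
clock: 19.38
position: [0.4527, 0.0639, 0.2053]
ee_rot: [0.001, 0.617, 0.787, 0.0]
contact_force: [-0.0, -0.7, -0.8]
width: 0.0855
gripper_force: 0.0
upper ('top',) 535.3 -269.5 yaw 103.8 [-91.6]
upper ('scene',) 533.3 -266.9 yaw 103.7 [-131.]
upper ('top', 'scene') 534.2 -268.2 yaw 103.7 [ -85.9 -125. ]
```

View pics/c6.png

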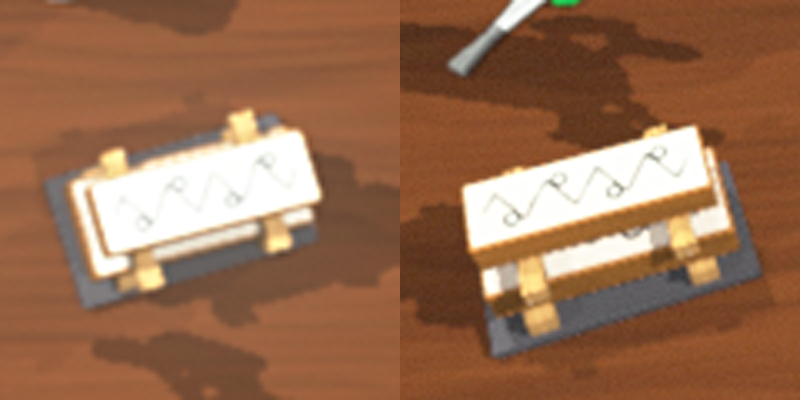

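The upper blank lies level on both sticks, centred to about 1 mm and in line with the blank below. The sticks haven't moved, so I'm handing in.

```bash
python3 -c "
from rig import manip
print(manip.sign_off())"
```

```text
the job is handed in; nothing more can be done
None
```

I laid the spare stick across the bare end, parallel to the first, then set the upper blank pattern side up, level and centred to about 1–2 mm on both sticks. I handed the job in at about 19.5 s; no verdict was returned.

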